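Feel for the hidden release notch of a machine base and hold its catch in

TASK

The base unit of a coffee machine is bolted to the bench; its service lid is unlatched by a catch in a notch hidden somewhere along the rim on the side facing away from you. Put a fingertip gently on that rear rim at its left-hand end, sweep it to the right along the rim until you find the notch, gently press the catch inside the notch fully home so that the lid rises, and finish while still holding the catch pressed in. Do not touch the lid itself, grasp nothing, and leave the loose parts lying around undisturbed.

Things in the scene. Friction and masses are not known exactly. Their poses are not given: they have to be found in the camera images.
- base_unit: Low bare-aluminium pan fixed to the bench, 300 mm long between two black end blocks (y = +-150 to +-164 mm, 40 mm high, reaching back to x = +57 mm). Origin: centre of the underside; +x points away from the robot, +y to the robot's left, z up; turned by up to 0.16 rad. Its rear rim is an upright wall on the bench, 36 mm high, outer face x = +55 mm, free bench behind.
- rim_left (a point): Left-hand end of the rear rim: on its outer face, at bench level (base unit x +55, y +150 mm). The rim runs straight from here to rim_right. Its first 80 mm from here (y = +150 to +70 mm) are always plain. The other 220 mm are five pieces of 44 mm with centres at y = +48, +4, -40, -84, -128 mm: four plain and flush, one, a different one each time, is the notch.
- rim_right (a point): Right-hand end of the rear rim's outer face, at bench level (base unit x +55, y -150 mm).
- catch (a joint): Sprung catch in the notch: 0 m at the start, 0.008 fully home, moving to the base unit's -x (toward the robot); 2 N to start, about 10 N to stay home, springs back. The notch is a gap 44 mm wide in the rim, open to the rear and above, sill 4 mm high. The flat catch fills its back, 5 mm behind the rim's face, 42 mm wide, 6 to 35 mm above the bench, in the same aluminium.
- lid: Thin steel service lid on the base unit, 78 x 232 mm, 3 mm thick. Origin: middle of its hinge line, 26 mm behind the base unit's centre, 37 mm above the bench; y axis: the hinge. Level at the start (z axis up). A linkage tilts it 0.045 rad per mm of catch travel, to 0.36 rad; its front edge (robot's side) then stands 28 mm higher. Not to be touched.
- thermostat_1: Small black round thermostat, 18 x 26 x 18 mm, on the bench before the base unit. Loose bystander, to be left alone. Origin: centre of its underside.
- fitting_1: Brass union, 19 x 22 x 24 mm, on the bench before the base unit. Loose bystander, to be left alone. Origin: centre of its underside.
- rocker_part_1: Rocker switch, 16 x 34 x 28 mm, to the right of the base unit. Loose bystander, to be left alone. Origin: centre of its underside.
- wood_block_1: Wood block, 40 x 90 x 32 mm, to the left of the base unit. Loose bystander, to be left alone. Origin: centre of its underside.
- fitting_3: Brass union, 19 x 22 x 24 mm, well behind the base unit. Loose bystander, to be left alone. Origin: centre of its underside.
- tape_white: Roll of white tape, 60 mm across, 17 mm high, behind the base unit, to the left. Loose bystander, to be left alone. Origin: centre of its underside.
- pliers_1: Pliers, 178 x 52 x 12 mm, lying at the right. Loose bystander, to be left alone. Origin: centre of its underside.

How it is judged:
By the outcome, as a careful person would: the job done as asked, in the order asked, and still so for the second after the job is handed in, while the arm keeps its last pose, push and grip.
It also fails if it takes over 64 s, if anything falls off the work surface, if the arm or the gripper's body presses on something with over 40 N, if the wrist force passes 120 N, or if a joint passes its speed limit or range.

ROBOT

A 7-joint arm with a two-finger parallel gripper is mounted at the origin on a cart in front of the work surface, level with it; the furniture and walls round the work are solid. World frame = base frame: x ahead of the robot, y to its left, z up, the work surface at z = 0. Lengths are in m, angles in rad, forces in N, time in s.
With the tool pointing down it reaches from about 0.425 to 0.875 m from the base axis. Payload 4.7 kg.
Tool frame: the origin (TCP) lies at the very end of the fingers, on their centre line; the grasp point (between the pads) lies 19 mm behind it (env.pinch_z is the distance from the TCP to the grasp point, in m); z points along the fingers, y is the line along which they close (so a half turn about z gives the same grasp; the last joint's range is limited). The gripper opens to 87 mm and grips with 3 to 60 N. Pads are 19 mm wide; open, the fingers measure 117 mm over their backs; the gripper's body (75 mm by 190 mm) begins 51 mm behind the grasp point.
Start: joints at [-1.104, 0.321, -0.07, 1.45, 0.023, 1.371, -0.057], TCP at [0.284, 0.585, 0.223] pointing down, gripper open.
Joint ranges: [-2.86, 2.86], [-0.3, 2.09], [-1.38, 1.24], [0.06, 2.45], [-1.56, 4.7], [0.09, 2.05], [-2.69, 2.69]. Speed limits (rad/s): [2.57, 2.57, 3.14, 3.14, 3.14, 3.14, 3.14].

INTERFACE

Orientations are given as a unit quaternion [w, x, y, z].
In Python, from plant import readout, read_camera, workorder, env gives the robot as it stands.
- The arm moves only by the shell command python3 -m handwheel 'ROWS' [FORCE]. ROWS is JSON, a list of rows, each an object with "xyz": the shift along the tool's x, y, z in m, a list of three; "twist": the turn about the tool's z in degrees; "jaw": the opening, from 0 (shut) to 1 (fully open). In form: [{"xyz": [dx, dy, dz], "twist": twist, "jaw": jaw}, ...]. A call has 1 to 20 rows; each row shifts and turns the commanded pose from where the row before left it, along the tool's axes as they then stand; what a row does not reach is not made up. A row lasts 1/8 s, in which the tool goes at most 62.5 mm and 10.7 degrees, less where a joint would pass 70% of its speed; a pose out of reach is approached as far as the arm can. A call is refused whole if a number of a shift passes 0.0625 or a number of a turn 10.7, either way. A call with a gripper value outside its range is refused whole. The fingers move at their own pace and stop on an object; FORCE is the grip in N (left out, the last holds). Time passes only in rows, so rows that do not move let the fingers close. It gives the time, the measured TCP pose, the force, the opening and the grip force at its end, in the units of the state.
- readout.state(): the state, without advancing time (a new reading comes with each control period).
- read_camera(name): name is "side" or "top" or "wrist"; returns a dict with "frame" (400x640x3 uint8, red, green, blue), "z_map" (400x640 float32, m along the optical axis (not along the pixel's ray), 0 where there is no reading), "fx", "fy", "cx", "cy" (pixels), "eye" and "orientation" of the camera in the world; the wrist camera has in their place "T_tool_cam" (4x4, takes a point from camera to tool coordinates, whose origin is the TCP and whose axes are the flange's). Camera axes: x right, y up, looking along -z (the intrinsics and any distortion apply to the point x, -y, -z); pixel columns grow to the right and rows downward; lengths in m; the calibration is good to about 2 mm. A picture is of the moment at which its call begins: read the wrist's pose just before it.
- workorder.sign_off(): hands the job in; it is judged then, once.
The state is a dict: "clock": time; "joint_pos": joint angles; "joint_velocities": joint speeds; "tau": joint torques, N m; "tcp_pos": TCP position; "orientation": TCP orientation; "contact_force": force on the tool from outside, world axes, zero at the start; "moment": the same for the moment, N m; "gripper_width": finger opening in m; "gripper_force": force on a finger pad.
Only numpy, scipy, OpenCV 4.12 (cv2) and the standard library are available. Lean on these libraries where they do the work, as an engineer would, in place of code of your own. Each camera call takes 0.05 s, during which the arm holds its last target. There are 200 camera calls.

## Working session

There is one attempt and no reset: what is moved stays moved. The work goes in short steps, Python scripts to look and compute and a shell command to move; the robot and the scene stay as the last step left them, time stands still between calls to the robot, and variables do not carry over. Pictures are saved under pics/ and viewed, at most 10 in all, crops included, and the job is handed in when it is done.

```bash
mkdir -p pics; cat > h.py <<'E'
import numpy as np,cv2
from plant import readout,read_camera,workorder,env
from scipy.spatial.transform import Rotation as R
def rot(q): return R.from_quat([q[1],q[2],q[3],q[0]]).as_matrix()
def cam(n):
    c=read_camera(n); return c
def pts(c,u,v,d=None):
    u=np.asarray(u,float);v=np.asarray(v,float)
    d=c['z_map'][v.astype(int),u.astype(int)] if d is None else d
    p=np.stack([(u-c['cx'])/c['fx']*d,-(v-c['cy'])/c['fy']*d,-d+0*u],-1)
    return p@rot(c['orientation']).T+c['eye']
def plane(c,u,v,z):
    p=pts(c,u,v,1.0); e=np.asarray(c['eye']); r=p-e
    return e+r*((z-e[2])/r[...,2])[...,None]
E
python3 - <<'E'
from h import *
s=readout.state();print(s)
for n in('top','side'):
    c=cam(n);cv2.imwrite(f'pics/{n}0.png',c['frame'][:,:,::-1]);print(n,{k:v for k,v in c.items() if k not in('frame','z_map')})
    np.savez(f'{n}0.npz',**{k:v for k,v in c.items()})
E
```

```text
{'clock': 0.0, 'joint_pos': array([-1.1039006 ,  0.3218267 , -0.07006782,  1.45169079,  0.02259307,
        1.37076782, -0.05691313]), 'joint_velocities': array([ 0.0001523 , -0.00158203,  0.00018375, -0.00026401, -0.00127583,
       -0.00123865, -0.00040293]), 'tau': array([-8.55374419e-04, -4.91280127e+01, -4.04374329e-01, -3.12531495e+01,
       -6.39276300e-02,  4.36198991e-02,  1.83174243e-04]), 'tcp_pos': array([0.2841735 , 0.58397662, 0.22145103]), 'orientation': array([-1.66770138e-04,  2.24468496e-01,  9.74480880e-01, -9.38310657e-04]), 'contact_force': array([-0.90245944,  0.70034577, -0.24817429]), 'moment': array([ 0.01836616, -0.01279704,  0.05850162]), 'gripper_force': 0.0, 'gripper_width': 0.08705663309441761}
top {'fx': 461.1407358047883, 'fy': 461.1407358047883, 'cx': 318.3272572494221, 'cy': 198.05644539834137, 'eye': array([ 0.34725985, -0.02347511,  1.22630267]), 'orientation': array([-0.69844658, -0.04816745,  0.05451062,  0.71195567])}
side {'fx': 381.2821486253273, 'fy': 381.2821486253273, 'cx': 322.83242087402573, 'cy': 197.12218184603927, 'eye': array([ 0.55154859, -0.76284437,  0.59540152]), 'orientation': array([0.89007957, 0.45534227, 0.00624678, 0.01956428])}
```

View pics/top0.png

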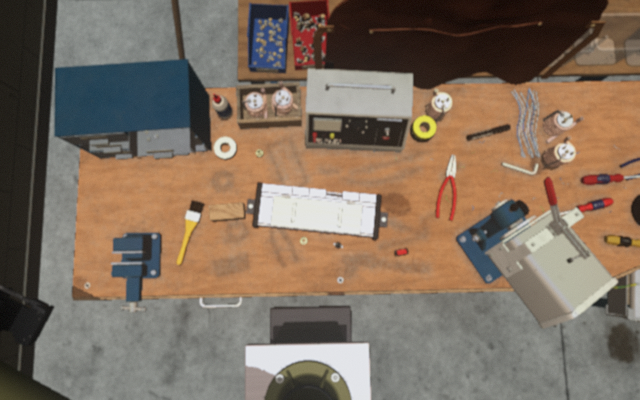

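View pics/side0.png

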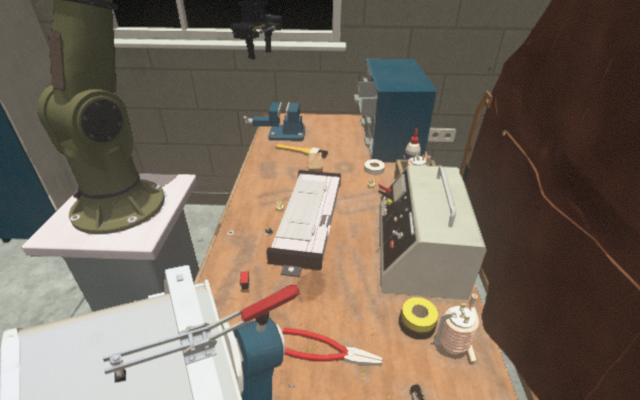

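The top view shows the base unit between its black end blocks at about (257,207) and (377,212). The instrument box is behind it, the tape is at (224,147) and the small fitting at (259,153). The side view shows a darker step on the rear rim near (325,220). Next I'll enlarge the unit and measure it.

```bash
python3 - <<'E'
from h import *
t=dict(np.load('top0.npz'));s=dict(np.load('side0.npz'))
a=cv2.resize(t['frame'][170:250,240:400],None,fx=5,fy=5,interpolation=cv2.INTER_CUBIC)
b=cv2.resize(s['frame'][165:275,260:350],None,fx=5,fy=5,interpolation=cv2.INTER_CUBIC)
cv2.imwrite('pics/ta.png',a[:,:,::-1]);cv2.imwrite('pics/sb.png',b[:,:,::-1])
# end blocks: dark, height ~40mm
vv,uu=np.mgrid[0:400,0:640]
P=pts(t,uu.ravel(),vv.ravel()).reshape(400,640,3)
f=t['frame'].astype(int)
roi=np.zeros((400,640),bool);roi[172:250,240:395]=1
m=roi&(f.max(2)<75)
n,l,st,ce=cv2.connectedComponentsWithStats(m.astype(np.uint8))
for i in range(1,n):
    if st[i,4]>40:
        v,u=np.where(l==i);Q=plane(t,u,v,0.04)
        r=cv2.minAreaRect((Q[:,:2]*1000).astype(np.float32));print(st[i],ce[i],r,np.median(P[v,u,2]));print(cv2.boxPoints(r))
h=(P[...,2]>0.025)&roi&(P[...,2]<0.06)
r=cv2.minAreaRect((P[h][:,:2]*1000).astype(np.float32));print('tall',h.sum(),r,cv2.boxPoints(r))
# obstacles: tall stuff behind
g=(P[...,2]>0.06)&(P[...,1]<.3)&(P[...,1]>-.35)&(P[...,0]>.45)&(P[...,0]<.95)
for y in np.arange(-.35,.3,.05):
    k=g&(abs(P[...,1]-y)<.025)
    if k.any():print(round(y,2),P[k][:,0].min(),P[k][:,2].max())
for u,v in((224,147),(259,153),(226,212)):print(P[v,u])
E
```

```text
[253 184   8  43 125] [256.368 205.104] ((506.0412292480469, 124.82794189453125), (11.036763191223145, 110.36434936523438), 85.69200897216797) 0.03976299717140219
[[450.60043  123.47031 ]
 [560.65295  115.179985]
 [561.48206  126.18558 ]
 [451.4295   134.47589 ]]
[373 195   8  44 164] [377.07317073 216.41463415] ((469.69525146484375, -187.75619506835938), (12.391434669494629, 113.08342742919922), 82.3104019165039) 0.03926193085718965
[[ 412.83295 -186.33055]
 [ 524.8995  -201.46184]
 [ 526.55756 -189.18184]
 [ 414.49103 -174.05055]]
tall 5309 ((479.3650817871094, -11.648880004882812), (366.2621154785156, 138.94232177734375), 83.49180603027344) [[ 389.58456 -185.72554]
 [ 527.63153 -201.474  ]
 [ 569.1456   162.42778]
 [ 431.09863  178.17624]]
-0.35 0.7399871919847332 0.42128608007681023
-0.3 0.8160311798653979 0.41927601675425696
-0.25 0.6301191734197775 0.41673083520426013
-0.2 0.6323609331161334 0.41453779717108874
-0.15 0.6534809345432128 0.4207016106267447
-0.1 0.6558379121181492 0.4222579078073784
-0.05 0.649962346536967 0.3981845449807666
-0.0 0.6537526420710443 0.15469312535428426
0.05 0.723416397902214 0.11448184847952336
0.1 0.7239147743197312 0.11517915774388787
0.15 0.7219117816502837 0.09619742886314842
0.2 0.7513373293194067 0.13453762358183874
0.25 0.6150987732846996 0.23058218846005285
[ 0.67375936  0.21939736 -0.00606311]
[ 0.65462438  0.12331509 -0.00382366]
[0.48972284 0.20491042 0.03237978]
```

View pics/ta.png

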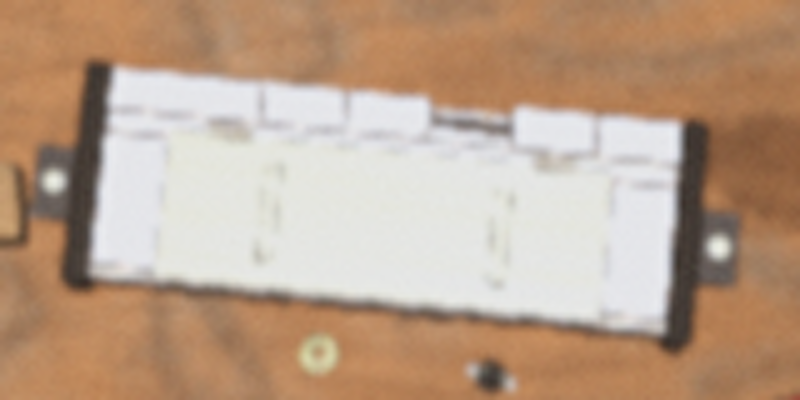

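View pics/sb.png

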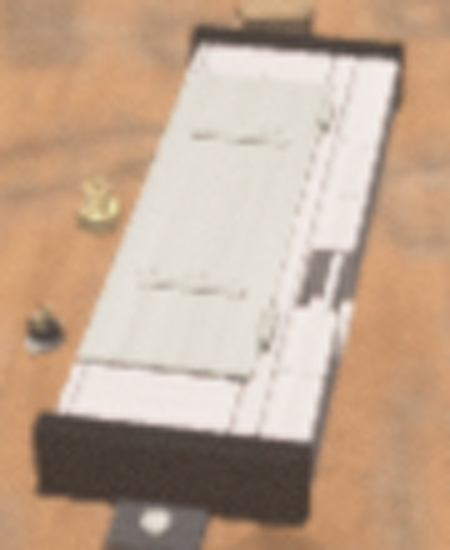

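The notch shows as a dark gap at crop pixels (432–513, 120) in the top view and near (330,275) in the side view. That is the third of the five pieces. Base yaw is about −0.111 rad and rim_left is about (0.558, 0.114). I'll square the tool to the rim with the jaws shut and move to a point behind its left end.

```bash
python3 -m handwheel '[{"xyz":[0,0,0],"twist":-9.8,"jaw":0},{"xyz":[0,0,0],"twist":-9.8,"jaw":0},{"xyz":[-0.026,-0.0325,0],"twist":0,"jaw":0},{"xyz":[-0.026,-0.0325,0],"twist":0,"jaw":0},{"xyz":[-0.026,-0.0325,0],"twist":0,"jaw":0},{"xyz":[-0.026,-0.0325,0],"twist":0,"jaw":0},{"xyz":[-0.026,-0.0325,0],"twist":0,"jaw":0},{"xyz":[-0.026,-0.0325,0],"twist":0,"jaw":0},{"xyz":[-0.026,-0.0325,0],"twist":0,"jaw":0},{"xyz":[-0.026,-0.0325,0],"twist":0,"jaw":0},{"xyz":[-0.026,-0.0325,0],"twist":0,"jaw":0},{"xyz":[-0.026,-0.0325,0],"twist":0,"jaw":0},{"xyz":[-0.026,-0.0325,0],"twist":0,"jaw":0},{"xyz":[-0.026,-0.0325,0],"twist":0,"jaw":0},{"xyz":[-0.026,-0.0325,0],"twist":0,"jaw":0},{"xyz":[-0.026,-0.0325,0],"twist":0,"jaw":0},{"xyz":[0,0,0],"twist":0,"jaw":0},{"xyz":[0,0,0],"twist":0,"jaw":0}]'
cat > b.py <<'E'
from h import *
s=readout.state();L=np.array([.5582,.114]);x=np.array([.9938,-.111]);y=np.array([.111,.9938])
d=s['tcp_pos'][:2]-L;Rm=rot(s['orientation'])
f=np.array(s['contact_force'])
print('t',round(s['clock'],2),'base x,y mm',np.round([55+1000*d@x,150+1000*d@y],1),'z',round(1000*s['tcp_pos'][2],1),'F xyz(base)',np.round([f[:2]@x,f[:2]@y,f[2]],1),'tooly ang',np.degrees(np.arctan2(Rm[1,1],Rm[0,1])).round(2),'w',s['gripper_width'].__round__(4))
E
python3 b.py; python3 -c "
from h import *
c=read_camera('wrist');print(c['T_tool_cam'])
c=read_camera('top');cv2.imwrite('pics/t2.png',c['frame'][60:260,160:480,::-1].repeat(2,0).repeat(2,1))"
```

```text
clock: 2.35
tcp_pos: [0.5954, 0.0927, 0.2221]
orientation: [-0.001, 0.055, 0.998, 0.0]
contact_force: [0.3, 0.3, -0.3]
gripper_width: 0.0003
gripper_force: 0.0
t 2.35 base x,y mm [ 94.4 133. ] z 222.1 F xyz(base) [ 0.2  0.4 -0.3] tooly ang 83.67 w 0.0003
[[-6.82456174e-04  9.62756451e-01  2.70369284e-01  7.47728079e-02]
 [ 9.99999692e-01  7.61977029e-04 -1.89157348e-04 -2.82370039e-04]
 [-3.88127642e-04  2.70369072e-01 -9.62756674e-01 -1.61409077e-01]
 [ 0.00000000e+00  0.00000000e+00  0.00000000e+00  1.00000000e+00]]
```

View pics/t2.png

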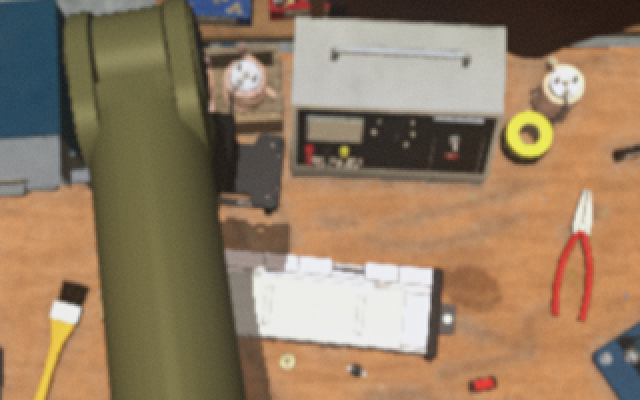

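The arm is behind the left part of the rim. I'll descend in two stages and check wrist clearance in the side view.

```bash
python3 -m handwheel '[{"xyz":[0,0,0.03],"twist":0,"jaw":0},{"xyz":[0,0,0.03],"twist":0,"jaw":0},{"xyz":[0,0,0.03],"twist":0,"jaw":0},{"xyz":[0,0,0.03],"twist":0,"jaw":0},{"xyz":[0,0,0],"twist":0,"jaw":0}]' >/dev/null; python3 b.py; python3 -c "
from h import *
c=read_camera('side');cv2.imwrite('pics/s2.png',c['frame'][:,:,::-1])"
```

```text
t 3.08 base x,y mm [ 92.3 133.2] z 100.2 F xyz(base) [0.1 0.2 1.1] tooly ang 83.78 w 0.0001
```

View pics/s2.png

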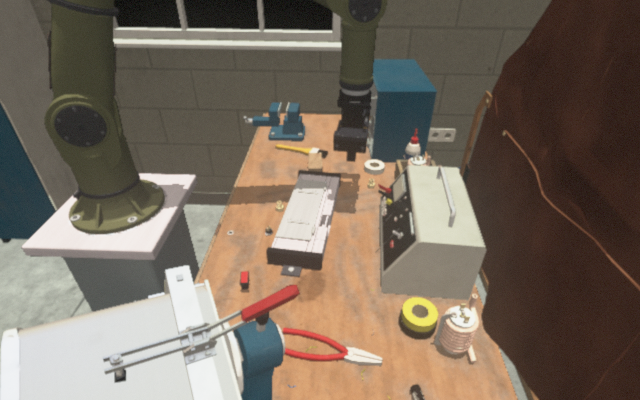

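The gripper hangs free at (350,140), clear of the box and the cabinet. I'll descend to z ≈ 16 mm and close in on the rim.

```bash
python3 -m handwheel '[{"xyz":[0,0,0.028],"twist":0,"jaw":0},{"xyz":[0,0,0.028],"twist":0,"jaw":0},{"xyz":[0,0,0.02],"twist":0,"jaw":0},{"xyz":[0,0,0.008],"twist":0,"jaw":0},{"xyz":[0.006,0,0],"twist":0,"jaw":0},{"xyz":[0.006,0,0],"twist":0,"jaw":0},{"xyz":[0.005,0,0],"twist":0,"jaw":0},{"xyz":[0,0,0],"twist":0,"jaw":0},{"xyz":[0,0,0],"twist":0,"jaw":0}]' >/dev/null; python3 b.py
python3 -m handwheel '[{"xyz":[0.002,0,0],"twist":0,"jaw":0},{"xyz":[0,0,0],"twist":0,"jaw":0}]' >/dev/null; python3 b.py
```

```text
t 4.25 base x,y mm [ 78.2 132.5] z 19.0 F xyz(base) [ 0.2 -0.4  0. ] tooly ang 83.66 w 0.0004
t 4.5 base x,y mm [ 75.8 132.4] z 18.5 F xyz(base) [-0.1 -0.4  0.3] tooly ang 83.66 w 0.0006
```

```bash
python3 -m handwheel '[{"xyz":[0.002,0,0],"twist":0,"jaw":0},{"xyz":[0.002,0,0],"twist":0,"jaw":0},{"xyz":[0.002,0,0.002],"twist":0,"jaw":0},{"xyz":[0,0,0],"twist":0,"jaw":0}]' >/dev/null; python3 b.py
for i in 1 2; do python3 -m handwheel '[{"xyz":[0.0015,0,0],"twist":0,"jaw":0},{"xyz":[0,0,0],"twist":0,"jaw":0}]' >/dev/null; python3 b.py; done
```

```text
t 5.0 base x,y mm [ 73.6 132.5] z 18.4 F xyz(base) [ 6.2 -0.4  1.5] tooly ang 83.62 w 0.0005
t 5.25 base x,y mm [ 73.6 132.5] z 18.5 F xyz(base) [ 9.3 -0.9 -2.2] tooly ang 83.61 w 0.0008
t 5.5 base x,y mm [ 73.6 132.4] z 18.5 F xyz(base) [14.2 -0.2 -6.2] tooly ang 83.6 w 0.0007
```

Contact came at x = 73.6 mm, earlier than I expected. I'll ease off to a light push and check with the wrist camera what I'm touching.

```bash
python3 -m handwheel '[{"xyz":[-0.003,0,0],"twist":0,"jaw":0},{"xyz":[0,0,0],"twist":0,"jaw":0}]' >/dev/null; python3 b.py; python3 - <<'E'
from h import *
c=read_camera('wrist');cv2.imwrite('pics/w1.png',c['frame'][:,:,::-1])
c=read_camera('side')
v,u=np.mgrid[110:200,290:420];P=pts(c,u.ravel(),v.ravel());
cv2.imwrite('pics/s3.png',cv2.resize(c['frame'][100:230,270:400,::-1],None,fx=4,fy=4,interpolation=cv2.INTER_CUBIC))
E
```

```text
t 5.75 base x,y mm [ 73.6 132.4] z 18.3 F xyz(base) [ 6.6 -1.4  1.1] tooly ang 83.61 w 0.0002
```

View pics/w1.png

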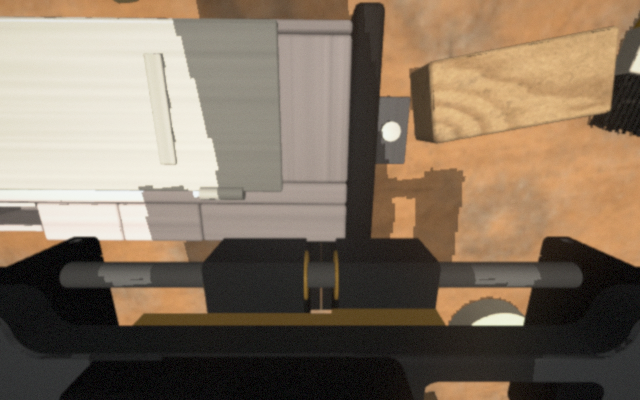

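View pics/s3.png

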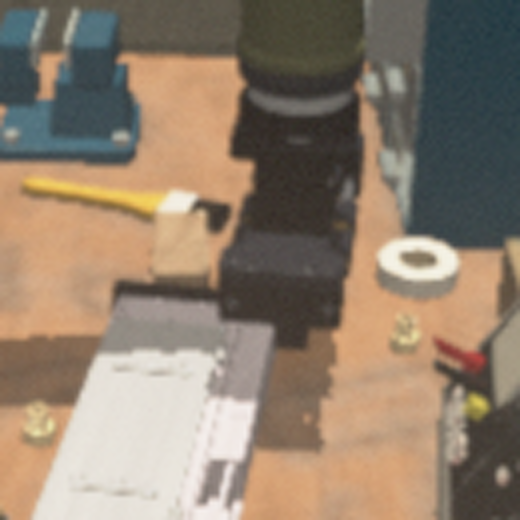

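The wrist view shows the end block at u ≈ 347–385 and the rim's rear edge at v ≈ 240, with the finger carriages at u 205–440. I'll use it to locate the unit precisely relative to the TCP.

```bash
cat > wr.py <<'E'
from h import *
s=readout.state();c=read_camera('wrist');T=c['T_tool_cam']
def hit(u,v,h):  # tool coords on world height h
    zt=s['tcp_pos'][2]-h
    r=T[:3,:3]@np.array([(u-c['cx'])/c['fx'],-(v-c['cy'])/c['fy'],-1]);o=T[:3,3]
    return (o+r*(zt-o[2])/r[2])*1000
E
python3 - <<'E'
from wr import *
print(c['fx'],c['cx'],c['cy'])
for n,u,v,h in(('rim edge',60,238.5,.036),('rim edge',200,240,.036),('rim edge',340,240,.036),('block in',349,200,.04),('block in',354,20,.04),('block out',380,150,.04),('block front in',354,8,.04)):
    print(n,hit(u,v,h).round(1))
g=cv2.cvtColor(c['frame'],cv2.COLOR_RGB2GRAY)
print(g[150,335:395:2]);print(g[225:260,100]);print(c['z_map'][205,[150,300]],c['z_map'][270:320:8,260])
E
```

```text
277.7905473766995 320.69337051736727 203.76831210898035
rim edge [  14.5 -145.4  -17.7]
rim edge [ 13.5 -67.6 -17.7]
rim edge [ 13.4  10.5 -17.7]
block in [ 37.6  14.5 -21.7]
block in [119.6  14.5 -21.7]
block out [ 63.2  29.1 -21.7]
block front in [124.2  14.3 -21.7]
[158 160 161 155 157 148 121  50  42  44  46  47  45  42  46  40  44  46
  47  40  43  64  68  68  70  95 108 105 106 107]
[232 233 236 238 236 236 236 238 238 239 240 239 238 234 213 169 134 127
 119 100  86  72  63  48  36  27  23  17  12  28  43  34  13  13  11]
[0.15040988 0.15062436] [0.07577235 0.07745741 0.07732987 0.0779917  0.07857569 0.08041238
 0.07620288]
```

The end block's inner face is 14.5 mm to the left of the TCP, so the fingers overlap the protruding block slightly. I'll back off, shift right 4 mm, square up by 0.4° and touch again.

```bash
python3 -m handwheel '[{"xyz":[-0.005,0,0],"twist":0,"jaw":0},{"xyz":[0,-0.004,0],"twist":0.4,"jaw":0},{"xyz":[0.003,0,0],"twist":0,"jaw":0},{"xyz":[0,0,0],"twist":0,"jaw":0}]' >/dev/null; python3 b.py
for i in 1 2 ; do python3 -m handwheel '[{"xyz":[0.0015,0,0],"twist":0,"jaw":0},{"xyz":[0,0,0],"twist":0,"jaw":0}]' >/dev/null; python3 b.py; done
```

```text
t 6.4 base x,y mm [ 73.6 127.6] z 16.6 F xyz(base) [ 6.4 -0.6 -4.6] tooly ang 83.22 w 0.0003
t 6.65 base x,y mm [ 73.5 127.6] z 16.6 F xyz(base) [ 8.9 -0.  -7.7] tooly ang 83.21 w 0.0004
t 6.9 base x,y mm [ 73.5 127.6] z 16.9 F xyz(base) [13.6 -0.3 -9.5] tooly ang 83.19 w 0.0005
```

The contact is on the rim itself; the finger is just thicker than I assumed. I'll ease to about 5 N and sweep right.

```bash
python3 -m handwheel '[{"xyz":[-0.0025,0,0],"twist":0,"jaw":0},{"xyz":[0,-0.004,0],"twist":0,"jaw":0},{"xyz":[0,-0.004,0],"twist":0,"jaw":0},{"xyz":[0,-0.004,0],"twist":0,"jaw":0},{"xyz":[0,-0.004,0],"twist":0,"jaw":0},{"xyz":[0,-0.004,0],"twist":0,"jaw":0}]' >/dev/null; python3 b.py
python3 -m handwheel '[{"xyz":[0,-0.005,0],"twist":0,"jaw":0},{"xyz":[0,-0.005,0],"twist":0,"jaw":0},{"xyz":[0,-0.005,0],"twist":0,"jaw":0},{"xyz":[0,-0.005,0],"twist":0,"jaw":0},{"xyz":[0,-0.005,0],"twist":0,"jaw":0},{"xyz":[0,-0.005,0],"twist":0,"jaw":0}]' >/dev/null; python3 b.py
```

```text
t 7.65 base x,y mm [ 73.4 110.1] z 17.6 F xyz(base) [ 4.4  2.3 -0.1] tooly ang 83.28 w 0.0002
t 8.4 base x,y mm [73.2 80.1] z 17.6 F xyz(base) [ 4.6  2.6 -0.8] tooly ang 83.29 w 0.0005
```

```bash
for i in 1 2 3; do python3 -m handwheel '[{"xyz":[0,-0.005,0],"twist":0,"jaw":0},{"xyz":[0,-0.005,0],"twist":0,"jaw":0},{"xyz":[0,-0.005,0],"twist":0,"jaw":0},{"xyz":[0,-0.005,0],"twist":0,"jaw":0},{"xyz":[0,-0.005,0],"twist":0,"jaw":0},{"xyz":[0,-0.005,0],"twist":0,"jaw":0}]' >/dev/null; python3 b.py; done
```

```text
t 9.15 base x,y mm [72.9 50. ] z 17.5 F xyz(base) [ 4.1  2.5 -0.2] tooly ang 83.29 w 0.0003
t 9.9 base x,y mm [72.7 20. ] z 17.5 F xyz(base) [5.2 3.2 0.5] tooly ang 83.29 w 0.0006
t 10.65 base x,y mm [72.4 -9.9] z 17.4 F xyz(base) [ 5.3  2.6 -0.2] tooly ang 83.3 w 0.0007
```

Contact is steady at about 5 N. From here I'll take fine steps and watch for the drop-in.

```bash
python3 -m handwheel '[{"xyz":[0,-0.004,0],"twist":0,"jaw":0},{"xyz":[0,-0.004,0],"twist":0,"jaw":0},{"xyz":[0,-0.004,0],"twist":0,"jaw":0},{"xyz":[0,-0.004,0],"twist":0,"jaw":0},{"xyz":[0,0,0],"twist":0,"jaw":0}]' >/dev/null; python3 b.py; for i in 1 2 3 4; do python3 -m handwheel '[{"xyz":[0,-0.002,0],"twist":0,"jaw":0},{"xyz":[0,-0.002,0],"twist":0,"jaw":0},{"xyz":[0,0,0],"twist":0,"jaw":0}]' >/dev/null; python3 b.py; done
```

```text
t 11.28 base x,y mm [ 72.3 -26.5] z 17.4 F xyz(base) [5.3 2.6 0.2] tooly ang 83.26 w 0.0003
t 11.65 base x,y mm [ 72.1 -29.9] z 17.4 F xyz(base) [ 5.1  1.8 -0.4] tooly ang 83.29 w 0.0005
t 12.03 base x,y mm [ 69.3 -36.2] z 16.1 F xyz(base) [-0.3  0.   0.5] tooly ang 83.22 w 0.0004
t 12.4 base x,y mm [ 70.3 -39.9] z 16.6 F xyz(base) [-0.2 -0.2  0.7] tooly ang 83.23 w 0.0002
t 12.78 base x,y mm [ 70.3 -43.9] z 16.6 F xyz(base) [-0.2 -0.2 -0.5] tooly ang 83.24 w 0.0008
```

It dropped in: the force vanished and x fell by 2–3 mm at about −36. I'm near the notch centre, so I'll press the catch in slowly.

```bash
python3 -m handwheel '[{"xyz":[0.001,0,0],"twist":0,"jaw":0},{"xyz":[0.001,0,0],"twist":0,"jaw":0},{"xyz":[0.001,0,0],"twist":0,"jaw":0},{"xyz":[0.001,0,0],"twist":0,"jaw":0},{"xyz":[0.001,0,0],"twist":0,"jaw":0},{"xyz":[0,0,0],"twist":0,"jaw":0}]' >/dev/null; python3 b.py; for i in 1 2 3; do python3 -m handwheel '[{"xyz":[0.001,0,0],"twist":0,"jaw":0},{"xyz":[0.001,0,0],"twist":0,"jaw":0},{"xyz":[0.001,0,0],"twist":0,"jaw":0},{"xyz":[0,0,0],"twist":0,"jaw":0}]' >/dev/null; python3 b.py; done
```

```text
t 13.53 base x,y mm [ 66.1 -43.5] z 16.8 F xyz(base) [ 3.1 -0.6 -2.2] tooly ang 83.26 w 0.0007
t 14.03 base x,y mm [ 63.1 -43.5] z 16.8 F xyz(base) [ 5.4  1.2 -2.9] tooly ang 83.26 w 0.0006
t 14.53 base x,y mm [ 60.7 -43.4] z 16.9 F xyz(base) [ 5.5  1.1 -5.2] tooly ang 83.26 w 0.0003
t 15.03 base x,y mm [ 58.9 -43.4] z 16.9 F xyz(base) [ 8.6 -0.2 -9.1] tooly ang 83.26 w 0.0002
```

```bash
for i in 1 2 3; do python3 -m handwheel '[{"xyz":[0.001,0,0],"twist":0,"jaw":0},{"xyz":[0.0005,0,0],"twist":0,"jaw":0},{"xyz":[0,0,0],"twist":0,"jaw":0}]' >/dev/null; python3 b.py; done; python3 -c "
from h import *
c=read_camera('side');cv2.imwrite('pics/s4.png',cv2.resize(c['frame'][130:280,230:380,::-1],None,fx=4,fy=4,interpolation=cv2.INTER_CUBIC))"
```

```text
t 15.4 base x,y mm [ 58.8 -43.4] z 17.2 F xyz(base) [ 13.2   0.  -10.3] tooly ang 83.27 w 0.0008
t 15.78 base x,y mm [ 58.8 -43.4] z 17.5 F xyz(base) [ 15.9   1.2 -12.9] tooly ang 83.27 w 0.0006
t 16.15 base x,y mm [ 58.7 -43.4] z 17.8 F xyz(base) [ 19.   -0.3 -13.3] tooly ang 83.27 w 0.0004
```

View pics/s4.png

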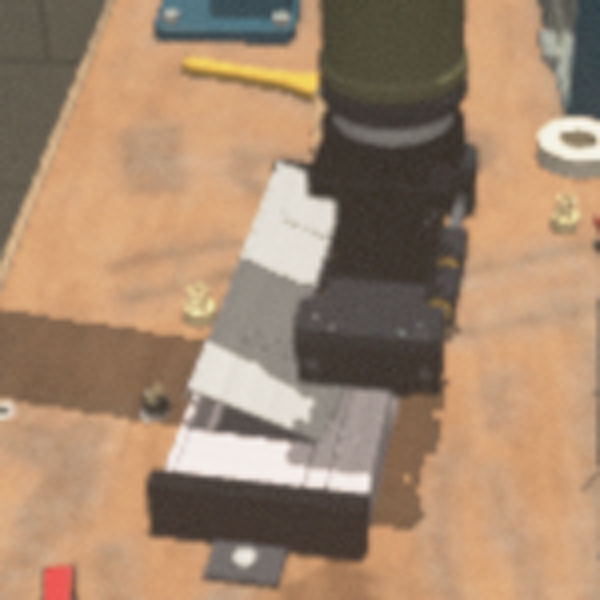

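The lid's front edge stands raised, with an open gap under it near (230,415), and the catch is against its hard stop. I'll relax the excess push slightly and check that it holds.

```bash
python3 -m handwheel '[{"xyz":[-0.001,0,0],"twist":0,"jaw":0},{"xyz":[0,0,0],"twist":0,"jaw":0}]' >/dev/null; python3 b.py; python3 -m handwheel '[{"xyz":[0,0,0],"twist":0,"jaw":0},{"xyz":[0,0,0],"twist":0,"jaw":0},{"xyz":[0,0,0],"twist":0,"jaw":0},{"xyz":[0,0,0],"twist":0,"jaw":0},{"xyz":[0,0,0],"twist":0,"jaw":0},{"xyz":[0,0,0],"twist":0,"jaw":0},{"xyz":[0,0,0],"twist":0,"jaw":0},{"xyz":[0,0,0],"twist":0,"jaw":0}]' >/dev/null; python3 b.py
```

```text
t 16.45 base x,y mm [ 58.7 -43.5] z 17.7 F xyz(base) [ 16.6   0.  -11.3] tooly ang 83.27 w 0.0005
t 17.45 base x,y mm [ 58.7 -43.4] z 17.7 F xyz(base) [ 17.   -0.1 -11.5] tooly ang 83.27 w 0.0007
```

Stable at the stop with about 17 N, so I'm handing in.

```bash
python3 -c "
from plant import workorder
print(workorder.sign_off())"
```

```text
the job is handed in; nothing more can be done
None
```

I swept the rear rim from its left end, found the notch in the third of the five pieces (y ≈ −40 mm), pressed the catch to its stop so the lid rose, and handed in at about 17.5 s while holding it there with about 17 N; the sign-off returned no verdict.

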